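# Load the drying box and set its cover to the vent mark

### The job

Fold the cover of the low drying box up to its stop and put the petri dish, kept level and set down gently, flat on the floor of the box's rear bay under the raised cover. Then fold the cover down to the 30 degree vent mark on the quadrant, leave it there, and do not shift the beaker, bottle and vial standing about or knock them over.

Things in the scene. Friction and masses are not known exactly. Their poses are not given: they have to be found in the camera images.
- drying_box: Fixed low grey tray, 150 (its x) x 190 (y) x 24 mm high, walls and floor 4 mm. Origin: centre of its underside, on the bench; +x to the rear (hinge) side, +y to its left, z up. A rib at x = -25 mm, top at z = 16 mm, parts the front bay (filled by a white desiccant cartridge, top at z = 14) from the empty rear bay: x = -23 to +71, y = -91 to +91 mm.
- dish_bay (a point): Point on the floor of the rear bay, 4 mm above the bench, at box x = +18, y = 0 mm: a good place for the dish's centre. Even at its stop the cover hangs over it, so it is reached only from the front (box -x side) with the tool leaning back toward the front 25 to 40 degrees from vertical.
- vent_mark (a point): Outer end of the long black rib at the 30 degree vent mark of the quadrant: a thin aluminium plate of 87 mm radius about the hinge, on the outside of the tray's left wall (box y = 97 to 101 mm), with small ticks at 0, 15, 45 and 60 degrees. The point lies 101 mm from the hinge axis.
- cover_hinge (a point): Middle of the cover's hinge axis, which runs along the box's y at box x = +72, z = 28 mm. The cover is an aluminium plate 184 mm wide, 4 mm thick, that runs 140 mm from here toward the front.
- cover (a joint): Angle of the cover in rad: 0 = shut (level), grows as its front edge is folded up; stop at 1.13 (65 degrees). The vent mark is 30 degrees = 0.524. The hinge is stiff (about 0.3 N m of friction): the cover stays where it is left.
- cover_bar (a point): Centre of the cover's steel grip bar, 10 mm thick, 96 mm long, parallel to the hinge, in the cover's plane, 45 mm clear of its front edge, on two stays at its ends. At angle t it is at box x = 72 - 185 cos t, z = 28 + 185 sin t mm. Can be pinched from straight above at any angle (fingers along box x); it turns between them. Open them only about 30 mm, to clear the plate.
- petri_dish: Loose clear round petri dish with two white stir bars in it, 59 mm across, 14 mm high, 35 g. Origin: centre of its underside, z up. Its widest part is from 4 to 14 mm above its underside.
- beaker: Bystander: small clear beaker, 39 mm across, 50 mm high, loose. Origin: centre of its underside.
- bottle: Bystander: small clear bottle with a wide screw cap, 56 mm across, 101 mm high, loose. Origin: centre of its underside.
- vial: Bystander: clear vial with a white cap, 31 mm across, 60 mm high, loose, in front of the box on its right. Origin: centre of its underside.
Not all that is in view belongs to the job. Leave any orange or turquoise look-alike of the petri_dish alone.

How it is judged:
By the outcome, as a careful person would: the job done as asked, in the order asked, and still so for the second after the job is handed in, with the robot touching nothing.
It also fails if it takes over 64 s, if anything falls off the work surface, if the arm or the gripper's body presses on something with over 40 N, if the wrist force passes 120 N, or if a joint passes its speed limit or range.

### The arm

A 7-joint arm with a two-finger parallel gripper is mounted at the origin on a cart in front of the work surface, level with it; the furniture and walls round the work are solid. World frame = base frame: x ahead of the robot, y to its left, z up, the work surface at z = 0. Lengths are in m, angles in rad, forces in N, time in s.
With the tool pointing down it reaches from about 0.4 to 0.85 m from the base axis. Payload 4.5 kg.
Tool frame: the origin (TCP) lies midway between the tips of the shut fingers; the grasp point (between the pads) lies 19 mm behind it; z points along the fingers, y is the line along which they close (so a half turn about z gives the same grasp; the last joint's range is limited). The gripper opens to 88 mm and grips with 3 to 60 N. Pads are 18 mm wide; open, the fingers measure 123 mm over their backs; the gripper's body (75 mm by 187 mm) begins 45 mm behind the grasp point.
Start: joints at [-1.188, 0.689, -0.195, 1.565, 0.157, 0.902, -0.215], TCP at [0.214, 0.587, 0.239] pointing down, gripper open.
Joint ranges: [-3.01, 3.01], [-0.46, 2.08], [-1.47, 1.51], [0.13, 2.56], [-1, 4.14], [0.04, 2.09], [-2.66, 2.66]. Speed limits (rad/s): [2.57, 2.57, 3.14, 3.14, 3.14, 3.14, 3.14].

### API

Orientations are given as a unit quaternion [x, y, z, w].
In Python, from plant import get_state, viewer, workorder gives the robot as it stands. The module is installed in compiled form; this text tells all that it offers.
- The arm moves only by the tool step_arm, never from a script. Its argument "motion" is a list of rows, each an object of numbers: "wx", "wy", "wz": the turn, a rotation vector about the tool's x, y, z each as a share of 180 degrees, from -1 to 1; "dx", "dy", "dz": the shift along the tool's x, y, z each as a share of 8 cm, from -1 to 1; "claw": the finger opening in mm, from 0 to 88.1. A call has 1 to 8 rows; each row is the pose to reach, as a shift and turn from the pose commanded when the call began, along the tool's axes at that moment, turning the shorter way round; what a row does not reach only later rows make up. A row lasts 1/10 s, in which the tool goes at most 50 mm and 8.59 degrees, less where a joint would pass 70% of its speed; a pose out of reach is approached as far as the arm can. A call with a number of a shift or a turn outside -1 to 1 is refused whole. A call with a gripper value outside its range is refused whole. The fingers move at their own pace and stop on an object; "force" is the grip in N (left out, the last holds). Time passes only in rows, so rows that repeat a pose let the fingers close. It gives the time, the measured TCP pose, the force, the opening and the grip force at its end, in the units of the state.
- get_state(): the state, without advancing time (a new reading comes with each control period).
- viewer.snapshot(name): name is "side" or "top"; returns (picture, depth): 400x640x3 uint8, red, green, blue; 400x640 float32, m along the optical axis (not along the pixel's ray), 0 where there is no reading.
- viewer.calibration(name): a dict with "vfov" (degrees; the focal length in pixels is half the picture's height over the tangent of half this angle, whatever the lens; pixels are square), "cx", "cy" (the principal point, pixels), "dist_coeffs" ([k1, k2, p1, p2, k3] as OpenCV has them; the pictures are not rectified), "extrinsics" (4x4, takes a point from camera to world coordinates). Camera axes: x right, y down, z forward; pixel columns grow to the right and rows downward; lengths in m; the calibration is good to about 2 mm. A picture is of the moment at which its call begins. calibration takes no time and is no camera call.
- workorder.finish_job(): hands the job in; it is judged then, once.
The state is a dict: "clock": time; "q": joint angles; "qd": joint speeds; "joint_torque": joint torques, N m; "tool_pos": TCP position; "eef_rot": TCP orientation; "contact_force": force on the tool from outside, world axes, zero at the start; "moment": the same for the moment, N m; "opening": opening from 0.0 (shut) to 1.0 (fully open); "finger_force": force on a finger pad.
Only numpy, scipy, OpenCV 4.12 (cv2) and the standard library are available. Lean on these libraries where they do the work, as an engineer would, in place of code of your own. Each camera call takes 0.05 s, during which the arm holds its last target. There are 200 camera calls.

## Working session

There is one attempt and no reset: what is moved stays moved. The work goes in short steps, Python scripts to look and compute and a tool call to move; the robot and the scene stay as the last step left them, time stands still between calls to the robot, and variables do not carry over. Pictures are saved under pics/ and viewed, at most 12 in all, crops included, and the job is handed in when it is done.

Besides the shell and the picture viewer there is one more tool, called after ">>>" by a JSON object that holds its "fn" and its "kwargs". step_arm: Moves the arm, as the interface text tells. Shift numbers are shares of 8 cm and turn numbers shares of 180 degrees, none past 1 either way. Its arguments: {"type":"object","properties":{"motion":{"type":"array","items":{"type":"object","properties":{"wx":{"type":"number","minimum":-1,"maximum":1},"wy":{"type":"number","minimum":-1,"maximum":1},"wz":{"type":"number","minimum":-1,"maximum":1},"dx":{"type":"number","minimum":-1,"maximum":1},"dy":{"type":"number","minimum":-1,"maximum":1},"dz":{"type":"number","minimum":-1,"maximum":1},"claw":{"type":"number"}}}},"force":{"type":"number"}},"required":["motion"]}

```bash
mkdir -p pics; cat > h.py <<'E'
import numpy as np, cv2
from plant import get_state, viewer, workorder
from scipy.spatial.transform import Rotation as R
def cam(n):
    c=viewer.calibration(n); f=200/np.tan(np.radians(c['vfov'])/2)
    return np.array([[f,0,c['cx']],[0,f,c['cy']],[0,0,1]]),np.array(c['dist_coeffs'],float),np.array(c['extrinsics'])
def ray(n,px):
    K,d,T=cam(n); u=cv2.undistortPoints(np.array(px,float).reshape(-1,1,2),K,d).reshape(-1,2)
    r=np.c_[u,np.ones(len(u))]@T[:3,:3].T
    return T[:3,3],r
def onz(n,px,z):
    o,r=ray(n,px); return o+r*((z-o[2])/r[:,2])[:,None]
def proj(n,P):
    K,d,T=cam(n); Ti=np.linalg.inv(T)
    return cv2.projectPoints(np.array(P,float).reshape(-1,1,3),cv2.Rodrigues(Ti[:3,:3])[0],Ti[:3,3],K,d)[0].reshape(-1,2)
def snap(n,name=None):
    p,z=viewer.snapshot(n)
    if name: cv2.imwrite(f'pics/{name}.png',p[:,:,::-1])
    return p,z
E
python3 - <<'E'
from h import *
for n in('top','side'):
    p,z=snap(n,n+'0'); np.savez(n+'0.npz',p=p,z=z); K,d,T=cam(n); print(n,K[0,0],d,T.round(3))
s=get_state();print(s)
E
```

```text
top 425.44950389437645 [-0.03571989  0.          0.          0.          0.        ] [[ 0.013 -0.986  0.167  0.35 ]
 [-1.    -0.015 -0.009  0.199]
 [ 0.011 -0.166 -0.986  0.952]
 [ 0.     0.     0.     1.   ]]
side 502.5810088960931 [-0.03376634  0.          0.          0.          0.        ] [[ 0.924 -0.173  0.34   0.086]
 [-0.382 -0.433  0.816 -0.812]
 [ 0.006 -0.884 -0.467  0.653]
 [ 0.     0.     0.     1.   ]]
{'clock': 0.1, 'q': array([-1.18819781,  0.68987636, -0.19455088,  1.56620218,  0.15726259,
        0.90250398, -0.21509832]), 'qd': array([-0.00068655, -0.00213944, -0.00266502, -0.00224714, -0.00116267,
       -0.00073925, -0.00045163]), 'joint_torque': array([-2.02173185e-03, -5.28501177e+01, -1.27143111e+00, -1.53837544e+01,
       -5.27178403e-02,  1.89789600e-03,  3.78443747e-05]), 'tool_pos': array([0.21343318, 0.58684183, 0.23801592]), 'eef_rot': array([ 1.73480093e-01,  9.84837050e-01, -7.94286900e-04, -1.04325968e-04]), 'contact_force': array([-0.10888613,  0.31874765,  0.06411931]), 'moment': array([-0.01123523, -0.00536142, -0.01750304]), 'finger_force': 0.0, 'opening': 0.9990410179823077}
```

View pics/top0.png

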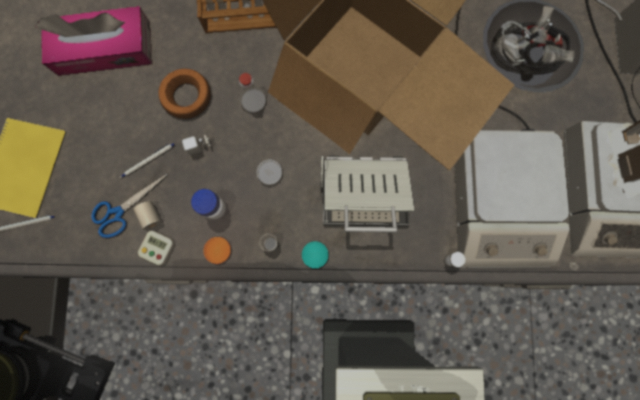

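View pics/side0.png

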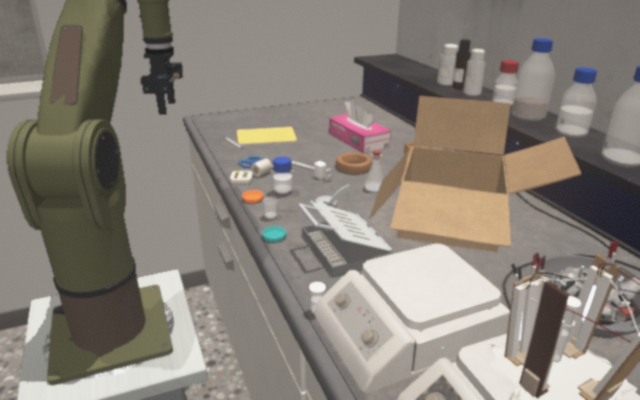

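The top view shows the box at about (367,190), a clear disc at (269,172), a flask foot at (254,100) with its red cap at (246,79), and orange (217,250) and turquoise (315,255) discs. It also shows a beaker at (269,242), the blue-capped bottle at (207,203) and the vial at (456,260). The side view shows the cover already partly open. I'll check the disc and box in one enlarged crop.

```bash
python3 - <<'E'
from h import *
d=np.load('top0.npz'); p,z=d['p'],d['z']
c=p[145:275,190:470]; c=cv2.resize(c[:,:,::-1],None,fx=2.8,fy=2.8,interpolation=cv2.INTER_CUBIC)
s=np.load('side0.npz')['p'][170:280,225:405]; s=cv2.resize(s[:,:,::-1],(784,int(784*110/180*0.45)) ) if 0 else cv2.resize(s[:,:,::-1],None,fx=2.1,fy=2.1)
o=np.zeros((c.shape[0]+s.shape[0],784,3),np.uint8); o[:c.shape[0]]=c; o[c.shape[0]:,:s.shape[1]]=s
cv2.imwrite('pics/crop.png',o); print(o.shape)
K,D,T=cam('top')
for n,u in dict(dish=(269,172),flask=(254,100),orange=(217,250),turq=(315,255),beaker=(269,242),bottle=(205,200),vial=(457,259),bar=(370,229),c1=(325,160),c2=(408,160),c3=(412,208),c4=(325,200)).items():
    zz=np.median(z[u[1]-1:u[1]+2,u[0]-1:u[0]+2]); o,r=ray('top',u); print(n,zz,(o+r[0]*zz).round(3))
E
```

```text
(595, 784, 3)
dish 0.9615544 [0.575 0.315 0.014]
flask 0.9529862 [0.732 0.35  0.049]
orange 0.9297187 [0.397 0.422 0.015]
turq 0.93087363 [0.39  0.207 0.014]
beaker 0.94479775 [0.417 0.31  0.004]
bottle 0.8606727 [0.494 0.432 0.101]
vial 0.8868299 [ 0.383 -0.09   0.061]
bar 0.83990586 [0.438 0.099 0.116]
c1 0.9489509 [0.6   0.189 0.032]
c2 0.9816501 [ 0.611 -0.004  0.002]
c3 0.8724125 [0.485 0.009 0.092]
c4 0.88520575 [0.501 0.188 0.08 ]
```

View pics/crop.png

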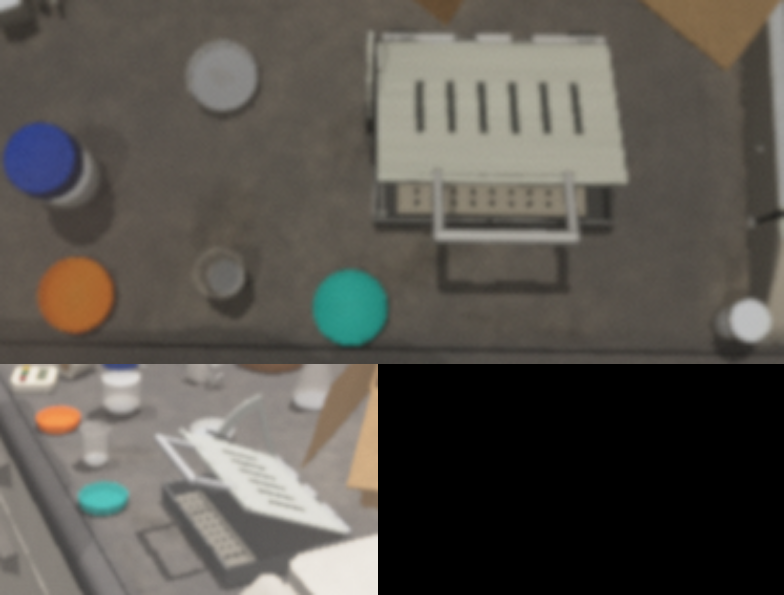

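The dish is the clear grey disc at crop (222,76), i.e. top (269,172). Its height of 14 mm and width of about 60 mm both fit. The orange and turquoise discs are look-alikes, and the flask foot at (254,100) reads 49 mm high. Next is the box pose.

```bash
python3 - <<'E'
from h import *
d=np.load('top0.npz'); p,z=d['p'].astype(int),d['z']
vv,uu=np.mgrid[150:235,315:420]
vv,uu=vv.ravel(),uu.ravel()
o,r=ray('top',np.c_[uu,vv]); P=o+r*z[vv,uu][:,None]
b=p[vv,uu].min(1)
print('bright pct',np.percentile(b,[10,50,90]))
m=(b>120)&(P[:,2]>.03)&(P[:,2]<.2)&(vv<205)&(vv>165)&(uu>330)&(uu<402)
Q=P[m]; A=np.c_[Q[:,:2],np.ones(len(Q))]
for _ in range(4):
    c=np.linalg.lstsq(A,Q[:,2],rcond=None)[0]; e=Q[:,2]-A@c; k=abs(e)<.004; Q,A=Q[k],A[k]
print('plane',c,len(Q),e.std(),'tilt',np.degrees(np.arctan(np.hypot(c[0],c[1]))),'uphill dir deg',np.degrees(np.arctan2(c[1],c[0])))
def onpl(px):
    o,r=ray('top',px); t=(c[0]*o[0]+c[1]*o[1]+c[2]-o[2])/(r[:,2]-r[:,0]*c[0]-r[:,1]*c[1]); return o+r*t[:,None]
C=lambda L:[(x/2.8+190-.32,y/2.8+145-.32) for x,y in L]
print('cover FL FR RL RR\n',onpl(C([(376,183),(627,183),(378,40),(606,40)])).round(4))
print('bar ends\n',onpl(C([(433,238),(580,238)])).round(4))
print('tray front FL FR z24\n',onz('top',C([(376,226),(612,226)]),.024).round(4))
# dish
g=cv2.cvtColor(d['p'],cv2.COLOR_RGB2GRAY)[150:195,245:295]
_,t=cv2.threshold(cv2.GaussianBlur(g,(3,3),0),0,255,cv2.THRESH_OTSU)
cs,_=cv2.findContours(t,0,2); q=max(cs,key=cv2.contourArea); (x,y),rr=cv2.minEnclosingCircle(q)
M=cv2.moments(q); ctr=(M['m10']/M['m00']+245,M['m01']/M['m00']+150)
print('dish',ctr,rr,onz('top',ctr,.014), 'diam',2*np.sqrt(cv2.contourArea(q)/np.pi)*.96/425)
E
```

```text
bright pct [ 73. 115. 152.]
plane [-0.48658852 -0.00122846  0.32582906] 2378 0.001384914453007467 tilt 25.947094275848745 uphill dir deg -179.8553487835528
cover FL FR RL RR
 [[0.4778 0.19   0.0931]
 [0.4808 0.006  0.0919]
 [0.6019 0.1893 0.0327]
 [0.6055 0.0067 0.0312]]
bar ends
 [[0.4361 0.1494 0.1134]
 [0.4377 0.0451 0.1128]]
tray front FL FR z24
 [[0.4541 0.1888 0.024 ]
 [0.4567 0.0034 0.024 ]]
dish (268.67724867724866, 171.32199546485262) 12.513983726501465 [[0.57618325 0.31532873 0.014     ]] diam 0.05352499766740126
```

Box origin is about (0.531, 0.0975) with yaw of about +0.9°, and the cover sits at about 26°. The bar is at (0.437, 0.098, 0.109), which matches the formula. The dish is at (0.576, 0.315). I'm moving toward the bar now.

>>> {"fn": "step_arm", "kwargs": {"motion": [{"dx": -0.2, "dy": -0.2, "wz": 0.048, "claw": 30}, {"dx": -0.4, "dy": -0.4, "wz": 0.096, "claw": 30}, {"dx": -0.6, "dy": -0.6, "wz": 0.144, "claw": 30}, {"dx": -0.8, "dy": -0.8, "wz": 0.19, "claw": 30}, {"dx": -1, "dy": -1, "wz": 0.24, "claw": 30}, {"dx": -1, "dy": -1, "wz": 0.288, "claw": 30}, {"dx": -1, "dy": -1, "wz": 0.336, "claw": 30}, {"dx": -1, "dy": -1, "wz": 0.384, "claw": 30}]}}

```text
$.motion[0]: bad value
```

>>> {"fn": "step_arm", "kwargs": {"motion": [{"dx": -0.35, "dy": 0.15, "claw": 30}, {"dx": -0.7, "dy": 0.3, "claw": 30}, {"dx": -1, "dy": 0.44, "claw": 30}]}}

```text
$.motion[0]: bad value
```

>>> {"fn": "step_arm", "kwargs": {"motion": [{"dx": -0.35, "dy": 0.15, "claw": 30}, {"dx": -0.7, "dy": 0.3, "claw": 30}, {"dx": -1, "dy": 0.44, "claw": 30}]}}

```text
$.motion[0]: bad value
```

>>> {"fn": "step_arm", "kwargs": {"motion": [{"dx": -0.35, "dy": 0.15, "claw": 30}, {"dx": -0.7, "dy": 0.3, "claw": 30}, {"dx": -1, "dy": 0.44, "claw": 30}, {"dx": -1, "dy": 0.44, "claw": 30}]}}

```text
$.motion[0]: bad value
```

>>> {"fn": "step_arm", "kwargs": {"motion": [{"dx": -0.2, "dy": -0.2, "dz": 0, "wx": 0, "wy": 0, "wz": 0.048, "claw": 30}, {"dx": -0.4, "dy": -0.4, "dz": 0, "wx": 0, "wy": 0, "wz": 0.096, "claw": 30}, {"dx": -0.6, "dy": -0.6, "dz": 0, "wx": 0, "wy": 0, "wz": 0.144, "claw": 30}, {"dx": -0.8, "dy": -0.8, "dz": 0, "wx": 0, "wy": 0, "wz": 0.19, "claw": 30}, {"dx": -1, "dy": -1, "dz": 0, "wx": 0, "wy": 0, "wz": 0.24, "claw": 30}, {"dx": -1, "dy": -1, "dz": 0, "wx": 0, "wy": 0, "wz": 0.288, "claw": 30}, {"dx": -1, "dy": -1, "dz": 0, "wx": 0, "wy": 0, "wz": 0.336, "claw": 30}, {"dx": -1, "dy": -1, "dz": 0, "wx": 0, "wy": 0, "wz": 0.384, "claw": 30}], "force": 20}}

```text
clock: 0.9
tool_pos: [0.2614, 0.4845, 0.2385]
eef_rot: [0.7, 0.714, -0.0, 0.0]
contact_force: [0.2, -0.1, 0.2]
opening: 0.343
finger_force: 0.0
```

>>> {"fn": "step_arm", "kwargs": {"motion": [{"dx": -0.4, "dy": 0.18, "dz": 0, "wx": 0, "wy": 0, "wz": 0, "claw": 30}, {"dx": -0.8, "dy": 0.36, "dz": 0, "wx": 0, "wy": 0, "wz": 0, "claw": 30}, {"dx": -1, "dy": 0.44, "dz": 0, "wx": 0, "wy": 0, "wz": 0, "claw": 30}]}}

```text
clock: 1.2
tool_pos: [0.2998, 0.4026, 0.2385]
eef_rot: [0.699, 0.715, -0.001, 0.001]
contact_force: [-0.8, -0.2, 0.1]
opening: 0.338
finger_force: 0.0
```

>>> {"fn": "step_arm", "kwargs": {"motion": [{"dx": -0.4, "dy": 0.18, "dz": 0, "wx": 0, "wy": 0, "wz": 0, "claw": 30}, {"dx": -0.8, "dy": 0.36, "dz": 0, "wx": 0, "wy": 0, "wz": 0, "claw": 30}, {"dx": -1, "dy": 0.44, "dz": 0, "wx": 0, "wy": 0, "wz": 0, "claw": 30}]}}

```text
clock: 1.5
tool_pos: [0.3369, 0.3242, 0.2387]
eef_rot: [0.699, 0.715, -0.0, 0.0]
contact_force: [0.6, 1.2, -0.3]
opening: 0.343
finger_force: 0.0
```

>>> {"fn": "step_arm", "kwargs": {"motion": [{"dx": -0.4, "dy": 0.18, "dz": 0, "wx": 0, "wy": 0, "wz": 0, "claw": 30}, {"dx": -0.8, "dy": 0.36, "dz": 0, "wx": 0, "wy": 0, "wz": 0, "claw": 30}, {"dx": -1, "dy": 0.44, "dz": 0, "wx": 0, "wy": 0, "wz": 0, "claw": 30}]}}

```text
clock: 1.8
tool_pos: [0.3741, 0.2452, 0.2388]
eef_rot: [0.699, 0.715, -0.0, 0.0]
contact_force: [0.5, 0.3, -0.2]
opening: 0.34
finger_force: 0.0
```

>>> {"fn": "step_arm", "kwargs": {"motion": [{"dx": -0.4, "dy": 0.18, "dz": 0, "wx": 0, "wy": 0, "wz": 0, "claw": 30}, {"dx": -0.8, "dy": 0.36, "dz": 0, "wx": 0, "wy": 0, "wz": 0, "claw": 30}, {"dx": -1, "dy": 0.44, "dz": 0, "wx": 0, "wy": 0, "wz": 0, "claw": 30}, {"dx": -1, "dy": 0.44, "dz": 0, "wx": 0, "wy": 0, "wz": 0, "claw": 30}]}}

```text
clock: 2.2
tool_pos: [0.4112, 0.1664, 0.2387]
eef_rot: [0.7, 0.714, 0.0, 0.0]
contact_force: [-0.8, 1.1, -0.5]
opening: 0.345
finger_force: 0.0
```

>>> {"fn": "step_arm", "kwargs": {"motion": [{"dx": -0.4, "dy": 0.15, "dz": 0.2, "wx": 0, "wy": 0, "wz": 0, "claw": 30}, {"dx": -0.85, "dy": 0.31, "dz": 0.5, "wx": 0, "wy": 0, "wz": 0, "claw": 30}, {"dx": -0.85, "dy": 0.31, "dz": 0.8, "wx": 0, "wy": 0, "wz": 0, "claw": 30}, {"dx": -0.85, "dy": 0.31, "dz": 1, "wx": 0, "wy": 0, "wz": 0, "claw": 30}]}}

```text
clock: 2.6
tool_pos: [0.4366, 0.1016, 0.1574]
eef_rot: [0.698, 0.716, -0.0, -0.001]
contact_force: [-0.2, 0.6, 0.3]
opening: 0.341
finger_force: 0.0
```

>>> {"fn": "step_arm", "kwargs": {"motion": [{"dx": 0, "dy": 0, "dz": 0.2, "wx": 0, "wy": 0, "wz": 0, "claw": 30}, {"dx": 0, "dy": 0, "dz": 0.36, "wx": 0, "wy": 0, "wz": 0, "claw": 30}, {"dx": 0, "dy": 0, "dz": 0.48, "wx": 0, "wy": 0, "wz": 0, "claw": 30}, {"dx": 0, "dy": 0, "dz": 0.6, "wx": 0, "wy": 0, "wz": 0, "claw": 30}, {"dx": 0, "dy": 0, "dz": 0.7, "wx": 0, "wy": 0, "wz": 0, "claw": 30}]}}

```text
clock: 3.1
tool_pos: [0.4368, 0.102, 0.1021]
eef_rot: [0.698, 0.716, 0.0, -0.0]
contact_force: [-0.2, -0.7, 0.4]
opening: 0.337
finger_force: 0.0
```

```bash
python3 - <<'E'
from h import *
p,z=snap('side'); c=cv2.resize(p[150:300,220:420,::-1],None,fx=3,fy=3,interpolation=cv2.INTER_CUBIC); cv2.imwrite('pics/bar.png',c)
E
```

```text
(no output)
```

View pics/bar.png

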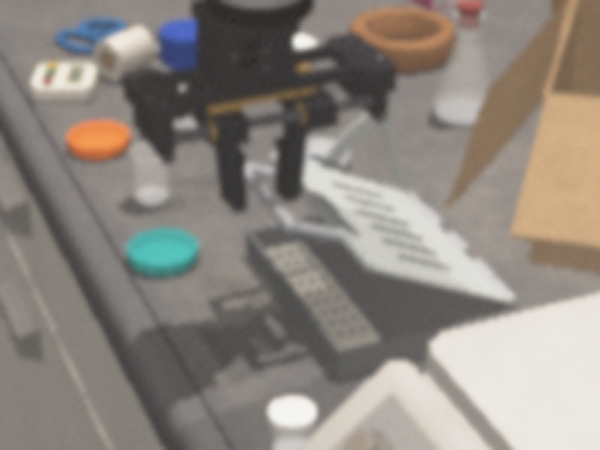

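The fingers, at crop (235,190) and (290,180), straddle the bar at about (262,185) with nothing touching. I'll lower a bit more and close.

>>> {"fn": "step_arm", "kwargs": {"motion": [{"dx": 0, "dy": 0, "dz": 0.08, "wx": 0, "wy": 0, "wz": 0, "claw": 30}, {"dx": 0, "dy": 0, "dz": 0.14, "wx": 0, "wy": 0, "wz": 0, "claw": 30}, {"dx": 0, "dy": 0, "dz": 0.14, "wx": 0, "wy": 0, "wz": 0, "claw": 0}, {"dx": 0, "dy": 0, "dz": 0.14, "wx": 0, "wy": 0, "wz": 0, "claw": 0}, {"dx": 0, "dy": 0, "dz": 0.14, "wx": 0, "wy": 0, "wz": 0, "claw": 0}, {"dx": 0, "dy": 0, "dz": 0.14, "wx": 0, "wy": 0, "wz": 0, "claw": 0}], "force": 20}}

```text
clock: 3.75
tool_pos: [0.4379, 0.1012, 0.0918]
eef_rot: [0.698, 0.716, 0.001, 0.001]
contact_force: [2.1, 0.4, -1.5]
opening: 0.101
finger_force: 20.0
```

>>> {"fn": "step_arm", "kwargs": {"motion": [{"dx": 0, "dy": 0.07, "dz": -0.13, "wx": 0, "wy": 0, "wz": 0, "claw": 0}, {"dx": 0, "dy": 0.18, "dz": -0.3, "wx": 0, "wy": 0, "wz": 0, "claw": 0}, {"dx": 0, "dy": 0.3, "dz": -0.46, "wx": 0, "wy": 0, "wz": 0, "claw": 0}, {"dx": 0, "dy": 0.41, "dz": -0.58, "wx": 0, "wy": 0, "wz": 0, "claw": 0}, {"dx": 0, "dy": 0.525, "dz": -0.695, "wx": 0, "wy": 0, "wz": 0, "claw": 0}, {"dx": 0, "dy": 0.68, "dz": -0.82, "wx": 0, "wy": 0, "wz": 0, "claw": 0}, {"dx": 0, "dy": 0.815, "dz": -0.915, "wx": 0, "wy": 0, "wz": 0, "claw": 0}]}}

```text
clock: 4.45
tool_pos: [0.5022, 0.1015, 0.1647]
eef_rot: [0.699, 0.716, -0.001, 0.0]
contact_force: [4.2, -2.5, -12.2]
opening: 0.094
finger_force: 21.3
```

>>> {"fn": "step_arm", "kwargs": {"motion": [{"dx": 0, "dy": 0.1, "dz": -0.06, "wx": 0, "wy": 0, "wz": 0, "claw": 0}, {"dx": 0, "dy": 0.21, "dz": -0.12, "wx": 0, "wy": 0, "wz": 0, "claw": 0}, {"dx": 0, "dy": 0.28, "dz": -0.155, "wx": 0, "wy": 0, "wz": 0, "claw": 0}, {"dx": 0, "dy": 0.28, "dz": -0.155, "wx": 0, "wy": 0, "wz": 0, "claw": 0}, {"dx": 0, "dy": 0.3, "dz": -0.165, "wx": 0, "wy": 0, "wz": 0, "claw": 0}, {"dx": 0, "dy": 0.3, "dz": -0.165, "wx": 0, "wy": 0, "wz": 0, "claw": 0}]}}

```text
clock: 5.05
tool_pos: [0.5252, 0.1018, 0.1775]
eef_rot: [0.699, 0.716, -0.001, -0.0]
contact_force: [1.3, -5.7, -4.7]
opening: 0.095
finger_force: 20.5
```

>>> {"fn": "step_arm", "kwargs": {"motion": [{"dx": 0, "dy": 0.03, "dz": -0.015, "wx": 0, "wy": 0, "wz": 0, "claw": 0}, {"dx": 0, "dy": 0.06, "dz": -0.027, "wx": 0, "wy": 0, "wz": 0, "claw": 0}, {"dx": 0, "dy": 0.06, "dz": -0.027, "wx": 0, "wy": 0, "wz": 0, "claw": 0}]}}

```text
clock: 5.35
tool_pos: [0.5253, 0.1018, 0.1777]
eef_rot: [0.698, 0.716, -0.006, -0.003]
contact_force: [-5.2, -5.2, -10.9]
opening: 0.098
finger_force: 21.0
```

The cover is at its stop: the TCP stalled at x 0.525, which gives a bar angle of 65°. I'll release and rise.

>>> {"fn": "step_arm", "kwargs": {"motion": [{"dx": 0, "dy": -0.06, "dz": 0.03, "wx": 0, "wy": 0, "wz": 0, "claw": 0}, {"dx": 0, "dy": -0.06, "dz": 0.03, "wx": 0, "wy": 0, "wz": 0, "claw": 30}, {"dx": 0, "dy": -0.06, "dz": 0.03, "wx": 0, "wy": 0, "wz": 0, "claw": 30}, {"dx": 0, "dy": -0.06, "dz": 0.03, "wx": 0, "wy": 0, "wz": 0, "claw": 30}, {"dx": 0, "dy": -0.06, "dz": -0.2, "wx": 0, "wy": 0, "wz": 0, "claw": 30}, {"dx": 0, "dy": -0.06, "dz": -0.5, "wx": 0, "wy": 0, "wz": 0, "claw": 30}, {"dx": 0, "dy": -0.06, "dz": -0.9, "wx": 0, "wy": 0, "wz": 0, "claw": 30}, {"dx": 0, "dy": -0.06, "dz": -0.9, "wx": 0, "wy": 0, "wz": 0, "claw": 30}]}}

```text
clock: 6.15
tool_pos: [0.5287, 0.1047, 0.2561]
eef_rot: [0.698, 0.716, 0.004, 0.002]
contact_force: [0.9, -0.2, 0.6]
opening: 0.347
finger_force: 0.0
```

```bash
cat >> h.py <<'E'
def tgt(yaw,lean):
    a,l=np.radians(yaw),np.radians(lean)
    z=np.array([np.sin(l)*np.cos(a),np.sin(l)*np.sin(a),-np.cos(l)]); y=np.array([-np.sin(a),np.cos(a),0])
    return R.from_matrix(np.c_[np.cross(y,z),y,z])
def need(pos,yaw=None,lean=None,rot=None):
    s=get_state(); C=R.from_quat(s['eef_rot']); T=rot if rot is not None else tgt(yaw,lean)
    print('pos',s['tool_pos'].round(4),'d',(C.inv().apply(np.array(pos)-s['tool_pos'])/.08).round(3),'w',((C.inv()*T).as_rotvec()/np.pi).round(3),'q',s['q'].round(2),'F',s['contact_force'].round(1))
E
python3 - <<'E'
from h import *
need([.56,.30,.25],-20,32)
p,z=snap('top','top1'); np.savez('top1.npz',p=p,z=z)
E
```

```text
pos [0.5287 0.1047 0.2561] d [2.431 0.453 0.087] w [-0.103 -0.155 -0.371] q [-0.32  0.55  0.07  1.82 -0.05  0.76 -0.2 ] F [ 0.9 -0.2  0.6]
```

View pics/top1.png

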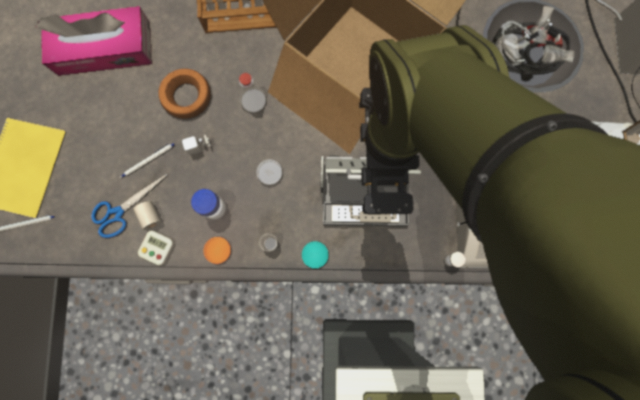

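The top view shows the cover up, with the front bay and rear bay exposed at (367,190). The dish at (269,172) and the bystanders have not moved. I'm heading for the dish.

>>> {"fn": "step_arm", "kwargs": {"motion": [{"dx": 0.12, "dy": 0, "dz": -0.1, "wx": -0.012, "wy": -0.018, "wz": -0.043, "claw": 80}, {"dx": 0.3, "dy": 0, "dz": -0.1, "wx": -0.024, "wy": -0.036, "wz": -0.085, "claw": 80}, {"dx": 0.5, "dy": 0, "dz": -0.1, "wx": -0.035, "wy": -0.053, "wz": -0.128, "claw": 80}, {"dx": 0.7, "dy": 0.05, "dz": -0.1, "wx": -0.047, "wy": -0.071, "wz": -0.17, "claw": 80}, {"dx": 0.9, "dy": 0.1, "dz": -0.1, "wx": -0.059, "wy": -0.089, "wz": -0.213, "claw": 80}, {"dx": 1, "dy": 0.1, "dz": -0.1, "wx": -0.071, "wy": -0.107, "wz": -0.256, "claw": 80}, {"dx": 1, "dy": 0.1, "dz": -0.1, "wx": -0.083, "wy": -0.124, "wz": -0.299, "claw": 80}, {"dx": 1, "dy": 0.1, "dz": -0.1, "wx": -0.094, "wy": -0.142, "wz": -0.34, "claw": 80}], "force": 8}}

```text
clock: 7.0
tool_pos: [0.5311, 0.1849, 0.2592]
eef_rot: [0.213, 0.944, -0.047, 0.247]
contact_force: [1.1, -0.8, -0.2]
opening: 0.908
finger_force: 0.0
```

```bash
python3 - <<'E'
from h import *
need([.576,.315,.20],-20,32)
E
```

```text
pos [0.5311 0.1849 0.2592] d [0.536 1.697 0.581] w [-0.01  -0.016 -0.028] q [-0.89  0.54  0.34  2.09  0.8   0.37 -0.22] F [ 1.1 -0.8 -0.2]
```

>>> {"fn": "step_arm", "kwargs": {"motion": [{"dx": 0.1, "dy": 0.35, "dz": 0.1, "wx": -0.01, "wy": -0.016, "wz": -0.028, "claw": 80}, {"dx": 0.2, "dy": 0.7, "dz": 0.2, "wx": -0.01, "wy": -0.016, "wz": -0.028, "claw": 80}, {"dx": 0.27, "dy": 0.9, "dz": 0.29, "wx": -0.01, "wy": -0.016, "wz": -0.028, "claw": 80}, {"dx": 0.27, "dy": 0.9, "dz": 0.29, "wx": -0.01, "wy": -0.016, "wz": -0.028, "claw": 80}]}}

```text
clock: 7.4
tool_pos: [0.5557, 0.2558, 0.2284]
eef_rot: [0.168, 0.947, -0.048, 0.271]
contact_force: [0.2, -0.2, 0.5]
opening: 0.908
finger_force: 0.0
```

```bash
python3 - <<'E'
from h import *
a=np.radians(-20); t=np.array([.576,.3155,0])+.003*np.array([np.cos(a),np.sin(a),0])
need(t+[0,0,.10],-20,32); need(t+[0,0,.0065],-20,32)
E
```

```text
pos [0.5557 0.2558 0.2284] d [0.833 0.787 1.372] w [-0.    -0.    -0.001] q [-0.99  0.66  0.37  2.01  0.86  0.35 -0.3 ] F [ 0.2 -0.2  0.5]
pos [0.5557 0.2558 0.2284] d [1.452 0.786 2.364] w [-0.    -0.    -0.001] q [-0.99  0.66  0.37  2.01  0.86  0.35 -0.3 ] F [ 0.2 -0.2  0.5]
```

>>> {"fn": "step_arm", "kwargs": {"motion": [{"dx": 0.3, "dy": 0.3, "dz": 0.3, "wx": 0, "wy": 0, "wz": 0, "claw": 80}, {"dx": 0.6, "dy": 0.6, "dz": 0.6, "wx": 0, "wy": 0, "wz": 0, "claw": 80}, {"dx": 0.83, "dy": 0.785, "dz": 0.9, "wx": 0, "wy": 0, "wz": 0, "claw": 80}, {"dx": 0.83, "dy": 0.785, "dz": 1, "wx": 0, "wy": 0, "wz": 0, "claw": 80}, {"dx": 0.83, "dy": 0.785, "dz": 1, "wx": 0, "wy": 0, "wz": 0, "claw": 80}]}}

```text
clock: 7.9
tool_pos: [0.5657, 0.3131, 0.1273]
eef_rot: [0.171, 0.946, -0.051, 0.272]
contact_force: [0.5, -0.4, 0.7]
opening: 0.911
finger_force: 0.0
```

```bash
python3 - <<'E'
from h import *
a=np.radians(-20); t=np.array([.576,.3155,0])+.003*np.array([np.cos(a),np.sin(a),0])
need(t+[0,0,.04],-20,32); need(t+[0,0,.0065],-20,32)
p,z=snap('top'); s,_=snap('side')
c=cv2.resize(p[120:260,190:340,::-1],(430,400)); d=cv2.resize(s[120:220,240:340,::-1],(400,400)); cv2.imwrite('pics/pre.png',np.hstack([c,d])[:, :800])
E
```

```text
pos [0.5657 0.3131 0.1273] d [0.455 0.078 1.003] w [-0.002  0.001 -0.002] q [-1.09  0.9   0.45  1.93  0.87  0.22 -0.46] F [ 0.5 -0.4  0.7]
pos [0.5657 0.3131 0.1273] d [0.678 0.079 1.357] w [-0.002  0.001 -0.002] q [-1.09  0.9   0.45  1.93  0.87  0.22 -0.46] F [ 0.5 -0.4  0.7]
```

View pics/pre.png

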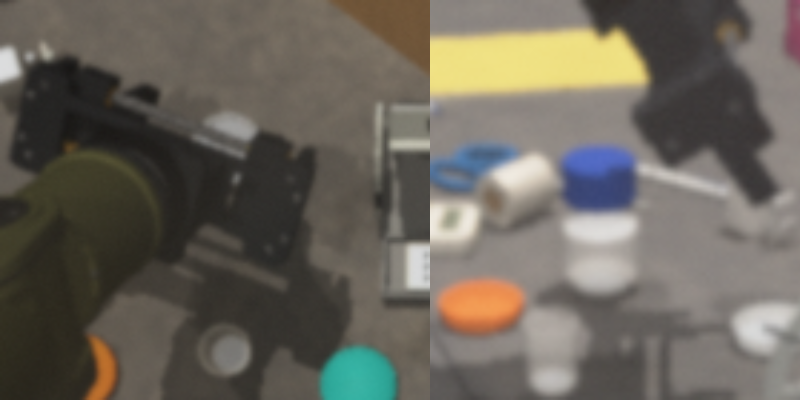

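The dish, at left crop (232,128), is just ahead of the fingers. The bottle is close under the gripper's left end, so I'll yaw 10° more to clear it.

```bash
python3 - <<'E'
from h import *
a=np.radians(-30); t=np.array([.576,.3155,0])+.003*np.array([np.cos(a),np.sin(a),0])
need(t+[0,0,.08],-30,32)
E
```

```text
pos [0.5665 0.3132 0.1294] d [0.212 0.062 0.596] w [0.028 0.001 0.044] q [-1.09  0.9   0.45  1.93  0.87  0.22 -0.46] F [0.1 0.3 0. ]
```

>>> {"fn": "step_arm", "kwargs": {"motion": [{"dx": 0, "dy": 0, "dz": 0, "wx": 0.014, "wy": 0, "wz": 0.022, "claw": 80}, {"dx": 0, "dy": 0, "dz": 0, "wx": 0.028, "wy": 0.001, "wz": 0.044, "claw": 80}, {"dx": 0.1, "dy": 0.03, "dz": 0.2, "wx": 0.028, "wy": 0.001, "wz": 0.044, "claw": 80}, {"dx": 0.21, "dy": 0.06, "dz": 0.5, "wx": 0.028, "wy": 0.001, "wz": 0.044, "claw": 80}, {"dx": 0.21, "dy": 0.06, "dz": 0.6, "wx": 0.028, "wy": 0.001, "wz": 0.044, "claw": 80}, {"dx": 0.21, "dy": 0.06, "dz": 0.6, "wx": 0.028, "wy": 0.001, "wz": 0.044, "claw": 80}]}}

```text
clock: 8.6
tool_pos: [0.5786, 0.3146, 0.079]
eef_rot: [0.248, 0.929, -0.072, 0.266]
contact_force: [0.4, -0.8, 0.2]
opening: 0.909
finger_force: 0.0
```

```bash
python3 - <<'E'
from h import *
a=np.radians(-30); t=np.array([.576,.3155,0])+.003*np.array([np.cos(a),np.sin(a),0])
need(t+[0,0,.0065],-30,32)
E
```

```text
pos [0.5786 0.3146 0.079 ] d [ 0.477 -0.005  0.771] w [-0. -0.  0.] q [-1.05  1.    0.39  1.83  0.77  0.32 -0.52] F [ 0.4 -0.8  0.2]
```

>>> {"fn": "step_arm", "kwargs": {"motion": [{"dx": 0.12, "dy": 0, "dz": 0.2, "wx": 0, "wy": 0, "wz": 0, "claw": 80}, {"dx": 0.25, "dy": 0, "dz": 0.4, "wx": 0, "wy": 0, "wz": 0, "claw": 80}, {"dx": 0.34, "dy": 0, "dz": 0.55, "wx": 0, "wy": 0, "wz": 0, "claw": 80}, {"dx": 0.4, "dy": 0, "dz": 0.65, "wx": 0, "wy": 0, "wz": 0, "claw": 80}, {"dx": 0.44, "dy": 0, "dz": 0.715, "wx": 0, "wy": 0, "wz": 0, "claw": 80}, {"dx": 0.46, "dy": 0, "dz": 0.75, "wx": 0, "wy": 0, "wz": 0, "claw": 80}, {"dx": 0.46, "dy": 0, "dz": 0.75, "wx": 0, "wy": 0, "wz": 0, "claw": 80}]}}

```text
clock: 9.3
tool_pos: [0.5783, 0.3163, 0.0078]
eef_rot: [0.247, 0.929, -0.071, 0.266]
contact_force: [0.2, -0.1, -0.1]
opening: 0.901
finger_force: 0.0
```

```bash
python3 - <<'E'
from h import *
a=np.radians(-30); t=np.array([.576,.3155,0])+.003*np.array([np.cos(a),np.sin(a),0])
need(t+[0,0,.0065],-30,32)
p,z=snap('top'); s,_=snap('side')
c=cv2.resize(p[120:260,190:340,::-1],(430,400)); d=cv2.resize(s[150:220,290:360,::-1],(370,400)); cv2.imwrite('pics/pre2.png',np.hstack([c,d]))
E
```

```text
pos [0.5783 0.3163 0.0078] d [-0.006 -0.023  0.023] w [ 0.    -0.     0.001] q [-1.09  1.14  0.46  1.82  0.78  0.19 -0.61] F [ 0.2 -0.1 -0.1]
```

View pics/pre2.png

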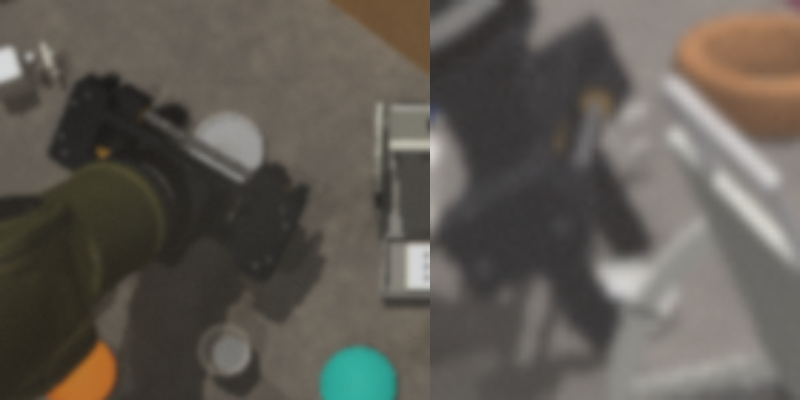

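The dish sits between the fingers at left crop (228,145), undisturbed. Closing.

>>> {"fn": "step_arm", "kwargs": {"motion": [{"dx": 0.005, "dy": -0.01, "dz": 0.012, "wx": 0, "wy": 0, "wz": 0, "claw": 70}, {"dx": 0.005, "dy": -0.01, "dz": 0.012, "wx": 0, "wy": 0, "wz": 0, "claw": 62}, {"dx": 0.005, "dy": -0.01, "dz": 0.012, "wx": 0, "wy": 0, "wz": 0, "claw": 50}, {"dx": 0.005, "dy": -0.01, "dz": 0.012, "wx": 0, "wy": 0, "wz": 0, "claw": 50}, {"dx": 0.005, "dy": -0.01, "dz": 0.012, "wx": 0, "wy": 0, "wz": 0, "claw": 50}, {"dx": 0.005, "dy": -0.01, "dz": 0.012, "wx": 0, "wy": 0, "wz": 0, "claw": 50}], "force": 10}}

```text
clock: 10.0
tool_pos: [0.578, 0.3155, 0.0068]
eef_rot: [0.247, 0.929, -0.071, 0.266]
contact_force: [0.4, 0.0, 1.8]
opening: 0.652
finger_force: 10.0
```

>>> {"fn": "step_arm", "kwargs": {"motion": [{"dx": -0.03, "dy": 0, "dz": -0.05, "wx": 0, "wy": 0, "wz": 0, "claw": 50}, {"dx": -0.1, "dy": 0, "dz": -0.16, "wx": 0, "wy": 0, "wz": 0, "claw": 50}, {"dx": -0.2, "dy": 0, "dz": -0.32, "wx": 0, "wy": 0, "wz": 0, "claw": 50}, {"dx": -0.32, "dy": 0, "dz": -0.51, "wx": 0, "wy": 0, "wz": 0, "claw": 50}, {"dx": -0.44, "dy": 0, "dz": -0.7, "wx": 0, "wy": 0, "wz": 0, "claw": 50}, {"dx": -0.53, "dy": 0, "dz": -0.85, "wx": 0, "wy": 0, "wz": 0, "claw": 50}, {"dx": -0.53, "dy": 0, "dz": -0.85, "wx": 0, "wy": 0, "wz": 0, "claw": 50}]}}

```text
clock: 10.7
tool_pos: [0.5793, 0.3159, 0.0894]
eef_rot: [0.248, 0.929, -0.069, 0.266]
contact_force: [0.0, -0.1, -0.2]
opening: 0.657
finger_force: 10.0
```

```bash
python3 - <<'E'
from h import *
need([.50,.25,.155],0.9,32); need([.462,.0858,.155],0.9,32); print(get_state()['opening'])
E
```

```text
pos [0.5793 0.3159 0.0894] d [-0.055 -1.205 -0.937] w [-0.09   0.    -0.146] q [-1.04  0.97  0.38  1.83  0.77  0.34 -0.52] F [ 0.  -0.1 -0.2]
pos [0.5793 0.3159 0.0894] d [-0.576 -3.221 -0.62 ] w [-0.09   0.    -0.146] q [-1.04  0.97  0.38  1.83  0.77  0.34 -0.52] F [ 0.  -0.1 -0.2]
0.6570911148812383
```

>>> {"fn": "step_arm", "kwargs": {"motion": [{"dx": 0, "dy": -0.1, "dz": -0.15, "wx": -0.015, "wy": 0, "wz": -0.024, "claw": 50}, {"dx": 0, "dy": -0.25, "dz": -0.35, "wx": -0.03, "wy": 0, "wz": -0.048, "claw": 50}, {"dx": 0, "dy": -0.45, "dz": -0.55, "wx": -0.045, "wy": 0, "wz": -0.073, "claw": 50}, {"dx": 0, "dy": -0.65, "dz": -0.75, "wx": -0.06, "wy": 0, "wz": -0.097, "claw": 50}, {"dx": 0, "dy": -0.85, "dz": -0.9, "wx": -0.075, "wy": 0, "wz": -0.121, "claw": 50}, {"dx": -0.05, "dy": -1, "dz": -0.95, "wx": -0.09, "wy": 0, "wz": -0.146, "claw": 50}, {"dx": -0.05, "dy": -1, "dz": -0.95, "wx": -0.09, "wy": 0, "wz": -0.146, "claw": 50}]}}

```text
clock: 11.4
tool_pos: [0.5087, 0.2629, 0.1475]
eef_rot: [0.036, 0.962, -0.027, 0.268]
contact_force: [0.8, -1.1, -0.8]
opening: 0.656
finger_force: 10.0
```

```bash
python3 - <<'E'
from h import *
need([.462,.0858,.155],0.9,32)
E
```

```text
pos [0.5087 0.2629 0.1475] d [ 0.326 -2.257 -0.225] w [-0.025 -0.005 -0.022] q [-0.91  0.75  0.17  2.22  2.03  0.35 -1.31] F [ 0.8 -1.1 -0.8]
```

>>> {"fn": "step_arm", "kwargs": {"motion": [{"dx": 0.05, "dy": -0.25, "dz": -0.1, "wx": -0.025, "wy": -0.005, "wz": -0.022, "claw": 50}, {"dx": 0.08, "dy": -0.5, "dz": -0.1, "wx": -0.025, "wy": -0.005, "wz": -0.022, "claw": 50}, {"dx": 0.1, "dy": -0.75, "dz": -0.15, "wx": -0.025, "wy": -0.005, "wz": -0.022, "claw": 50}, {"dx": 0.15, "dy": -1, "dz": -0.15, "wx": -0.025, "wy": -0.005, "wz": -0.022, "claw": 50}, {"dx": 0.15, "dy": -1, "dz": -0.15, "wx": -0.025, "wy": -0.005, "wz": -0.022, "claw": 50}, {"dx": 0.15, "dy": -1, "dz": -0.15, "wx": -0.025, "wy": -0.005, "wz": -0.022, "claw": 50}]}}

```text
clock: 12.0
tool_pos: [0.4861, 0.1842, 0.1538]
eef_rot: [-0.005, 0.961, 0.001, 0.276]
contact_force: [-0.3, 1.0, -0.6]
opening: 0.654
finger_force: 10.0
```

```bash
python3 - <<'E'
from h import *
need([.462,.0858,.155],0.9,32)
E
```

```text
pos [0.4861 0.1842 0.1538] d [ 0.259 -1.226 -0.178] w [-0.001  0.    -0.001] q [-0.59  0.7  -0.1   2.45  2.42  0.61 -1.49] F [-0.3  1.  -0.6]
```

>>> {"fn": "step_arm", "kwargs": {"motion": [{"dx": 0, "dy": -0.2, "dz": 0, "wx": 0, "wy": 0, "wz": 0, "claw": 50}, {"dx": 0, "dy": -0.45, "dz": 0, "wx": 0, "wy": 0, "wz": 0, "claw": 50}, {"dx": 0, "dy": -0.7, "dz": 0, "wx": 0, "wy": 0, "wz": 0, "claw": 50}, {"dx": 0, "dy": -0.9, "dz": 0, "wx": 0, "wy": 0, "wz": 0, "claw": 50}, {"dx": 0, "dy": -1, "dz": 0, "wx": 0, "wy": 0, "wz": 0, "claw": 50}, {"dx": 0, "dy": -1, "dz": 0, "wx": 0, "wy": 0, "wz": 0, "claw": 50}]}}

```text
clock: 12.6
tool_pos: [0.4872, 0.1038, 0.1542]
eef_rot: [-0.005, 0.961, 0.001, 0.276]
contact_force: [0.4, 0.3, -0.5]
opening: 0.657
finger_force: 10.0
```

```bash
python3 - <<'E'
from h import *
need([.486,.0858,.14],0.9,32)
need([.489,.0858,.112],0.9,32)
p,z=snap('top'); s,_=snap('side')
c=cv2.resize(p[100:270,290:450,::-1],(376,400)); d=cv2.resize(s[100:280,220:400,::-1],(400,400)); cv2.imwrite('pics/plc.png',np.hstack([c,d]))
E
```

```text
pos [0.4872 0.1038 0.1542] d [ 0.109 -0.225  0.141] w [-0.001  0.    -0.001] q [-0.36  0.71 -0.15  2.54  2.62  0.7  -1.51] F [ 0.4  0.3 -0.5]
pos [0.4872 0.1038 0.1542] d [ 0.263 -0.225  0.457] w [-0.001  0.    -0.001] q [-0.36  0.71 -0.15  2.54  2.62  0.7  -1.51] F [ 0.4  0.3 -0.5]
```

View pics/plc.png

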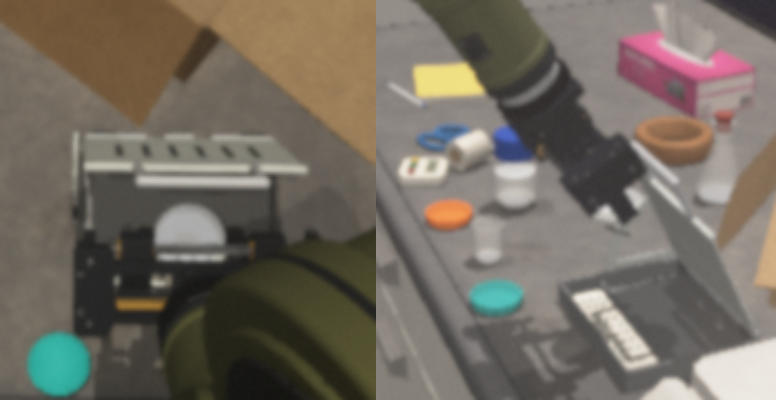

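The dish is held level at left crop (190,230), in front of the bar at (203,182) and clear of it. The side view agrees. I'll go in along the lean.

>>> {"fn": "step_arm", "kwargs": {"motion": [{"dx": 0.02, "dy": -0.05, "dz": 0.1, "wx": 0, "wy": 0, "wz": 0, "claw": 50}, {"dx": 0.04, "dy": -0.12, "dz": 0.22, "wx": 0, "wy": 0, "wz": 0, "claw": 50}, {"dx": 0.06, "dy": -0.18, "dz": 0.34, "wx": 0, "wy": 0, "wz": 0, "claw": 50}, {"dx": 0.08, "dy": -0.22, "dz": 0.46, "wx": 0, "wy": 0, "wz": 0, "claw": 50}, {"dx": 0.09, "dy": -0.22, "dz": 0.56, "wx": 0, "wy": 0, "wz": 0, "claw": 50}, {"dx": 0.09, "dy": -0.22, "dz": 0.56, "wx": 0, "wy": 0, "wz": 0, "claw": 50}]}}

```text
clock: 13.3
tool_pos: [0.5049, 0.0863, 0.1112]
eef_rot: [-0.005, 0.961, 0.001, 0.276]
contact_force: [-0.4, 0.3, -1.1]
opening: 0.655
finger_force: 10.0
```

```bash
python3 - <<'E'
from h import *
need([.546,.0858,.035],0.9,32)
need([.552,.0858,.0108],0.9,32)
E
```

```text
pos [0.5049 0.0863 0.1112] d [ 0.069 -0.01   1.079] w [-0.001 -0.    -0.001] q [-0.28  0.83 -0.17  2.53  2.7   0.81 -1.52] F [-0.4  0.3 -1.1]
pos [0.5049 0.0863 0.1112] d [ 0.166 -0.01   1.376] w [-0.001 -0.    -0.001] q [-0.28  0.83 -0.17  2.53  2.7   0.81 -1.52] F [-0.4  0.3 -1.1]
```

>>> {"fn": "step_arm", "kwargs": {"motion": [{"dx": 0, "dy": 0, "dz": 0.12, "wx": 0, "wy": 0, "wz": 0, "claw": 50}, {"dx": 0.01, "dy": 0, "dz": 0.3, "wx": 0, "wy": 0, "wz": 0, "claw": 50}, {"dx": 0.02, "dy": 0, "dz": 0.48, "wx": 0, "wy": 0, "wz": 0, "claw": 50}, {"dx": 0.03, "dy": 0, "dz": 0.65, "wx": 0, "wy": 0, "wz": 0, "claw": 50}, {"dx": 0.04, "dy": 0, "dz": 0.8, "wx": 0, "wy": 0, "wz": 0, "claw": 50}, {"dx": 0.06, "dy": 0, "dz": 0.92, "wx": 0, "wy": 0, "wz": 0, "claw": 50}, {"dx": 0.06, "dy": 0, "dz": 1, "wx": 0, "wy": 0, "wz": 0, "claw": 50}, {"dx": 0.06, "dy": 0, "dz": 1, "wx": 0, "wy": 0, "wz": 0, "claw": 50}]}}

```text
clock: 14.1
tool_pos: [0.5433, 0.0868, 0.0415]
eef_rot: [-0.005, 0.961, 0.001, 0.276]
contact_force: [-0.6, -0.1, -0.7]
opening: 0.656
finger_force: 10.0
```

```bash
python3 - <<'E'
from h import *
need([.552,.0858,.0108],0.9,32)
p,z=snap('top'); s,_=snap('side')
c=cv2.resize(p[130:250,300:430,::-1],(433,400)); d=cv2.resize(s[160:280,260:380,::-1],(367,367)); o=np.zeros((400,800,3),np.uint8); o[:,:433]=c; o[:367,433:]=d; cv2.imwrite('pics/plc2.png',o)
E
```

```text
pos [0.5433 0.0868 0.0415] d [ 0.111 -0.013  0.383] w [-0.001  0.    -0.001] q [-0.24  1.   -0.17  2.42  2.75  0.87 -1.51] F [-0.6 -0.1 -0.7]
```

View pics/plc2.png

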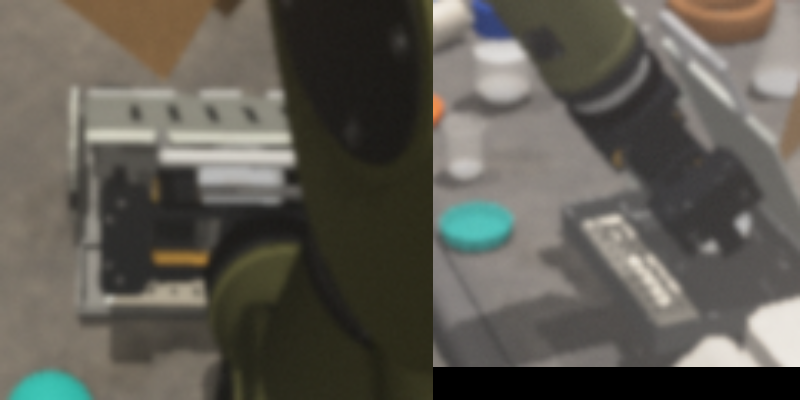

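The gripper is inside the tray outline (left crop 100–300), below the cover and clear of it. I'll lower slowly.

>>> {"fn": "step_arm", "kwargs": {"motion": [{"dx": 0.02, "dy": 0, "dz": 0.07, "wx": 0, "wy": 0, "wz": 0, "claw": 50}, {"dx": 0.045, "dy": 0, "dz": 0.16, "wx": 0, "wy": 0, "wz": 0, "claw": 50}, {"dx": 0.07, "dy": 0, "dz": 0.24, "wx": 0, "wy": 0, "wz": 0, "claw": 50}, {"dx": 0.085, "dy": 0, "dz": 0.3, "wx": 0, "wy": 0, "wz": 0, "claw": 50}, {"dx": 0.095, "dy": 0, "dz": 0.335, "wx": 0, "wy": 0, "wz": 0, "claw": 50}, {"dx": 0.1, "dy": 0, "dz": 0.355, "wx": 0, "wy": 0, "wz": 0, "claw": 50}, {"dx": 0.1, "dy": 0, "dz": 0.36, "wx": 0, "wy": 0, "wz": 0, "claw": 50}, {"dx": 0.1, "dy": 0, "dz": 0.36, "wx": 0, "wy": 0, "wz": 0, "claw": 50}]}}

```text
clock: 15.0
tool_pos: [0.5515, 0.0869, 0.0136]
eef_rot: [-0.005, 0.961, 0.001, 0.276]
contact_force: [0.1, 0.0, -0.4]
opening: 0.656
finger_force: 10.0
```

```bash
python3 - <<'E'
from h import *
need([.552,.0858,.0108],0.9,32)
E
```

```text
pos [0.5515 0.0869 0.0136] d [ 0.013 -0.013  0.032] w [-0.001  0.    -0.001] q [-0.24  1.07 -0.17  2.39  2.77  0.9  -1.52] F [ 0.1  0.  -0.4]
```

>>> {"fn": "step_arm", "kwargs": {"motion": [{"dx": 0.004, "dy": 0, "dz": 0.006, "wx": 0, "wy": 0, "wz": 0, "claw": 50}, {"dx": 0.007, "dy": 0, "dz": 0.011, "wx": 0, "wy": 0, "wz": 0, "claw": 50}, {"dx": 0.01, "dy": 0, "dz": 0.016, "wx": 0, "wy": 0, "wz": 0, "claw": 50}, {"dx": 0.012, "dy": 0, "dz": 0.02, "wx": 0, "wy": 0, "wz": 0, "claw": 50}, {"dx": 0.014, "dy": 0, "dz": 0.023, "wx": 0, "wy": 0, "wz": 0, "claw": 50}, {"dx": 0.014, "dy": 0, "dz": 0.023, "wx": 0, "wy": 0, "wz": 0, "claw": 50}]}}

```text
clock: 15.6
tool_pos: [0.5516, 0.0868, 0.0113]
eef_rot: [-0.005, 0.961, 0.001, 0.276]
contact_force: [-0.5, -0.6, 0.4]
opening: 0.659
finger_force: 10.0
```

>>> {"fn": "step_arm", "kwargs": {"motion": [{"dx": 0.002, "dy": 0, "dz": 0.004, "wx": 0, "wy": 0, "wz": 0, "claw": 50}, {"dx": 0.004, "dy": 0, "dz": 0.007, "wx": 0, "wy": 0, "wz": 0, "claw": 50}, {"dx": 0.005, "dy": 0, "dz": 0.009, "wx": 0, "wy": 0, "wz": 0, "claw": 50}, {"dx": 0.005, "dy": 0, "dz": 0.009, "wx": 0, "wy": 0, "wz": 0, "claw": 50}]}}

```text
clock: 16.0
tool_pos: [0.5516, 0.0868, 0.0108]
eef_rot: [-0.005, 0.961, 0.001, 0.276]
contact_force: [-1.4, -0.7, 3.3]
opening: 0.647
finger_force: 10.0
```

The floor is felt with 3 N upward. I'll release gently.

>>> {"fn": "step_arm", "kwargs": {"motion": [{"dx": -0.001, "dy": 0, "dz": -0.001, "wx": 0, "wy": 0, "wz": 0, "claw": 59}, {"dx": -0.001, "dy": 0, "dz": -0.001, "wx": 0, "wy": 0, "wz": 0, "claw": 61}, {"dx": -0.001, "dy": 0, "dz": -0.001, "wx": 0, "wy": 0, "wz": 0, "claw": 64}, {"dx": -0.001, "dy": 0, "dz": -0.001, "wx": 0, "wy": 0, "wz": 0, "claw": 68}, {"dx": -0.001, "dy": 0, "dz": -0.001, "wx": 0, "wy": 0, "wz": 0, "claw": 70}, {"dx": -0.001, "dy": 0, "dz": -0.001, "wx": 0, "wy": 0, "wz": 0, "claw": 70}]}}

```text
clock: 16.6
tool_pos: [0.5516, 0.0868, 0.0106]
eef_rot: [-0.005, 0.961, 0.001, 0.276]
contact_force: [-0.1, -0.7, 0.5]
opening: 0.795
finger_force: 0.0
```

>>> {"fn": "step_arm", "kwargs": {"motion": [{"dx": -0.02, "dy": 0, "dz": -0.05, "wx": 0, "wy": 0, "wz": 0, "claw": 70}, {"dx": -0.06, "dy": 0, "dz": -0.15, "wx": 0, "wy": 0, "wz": 0, "claw": 70}, {"dx": -0.1, "dy": 0, "dz": -0.3, "wx": 0, "wy": 0, "wz": 0, "claw": 70}, {"dx": -0.1, "dy": 0, "dz": -0.5, "wx": 0, "wy": 0, "wz": 0, "claw": 70}, {"dx": -0.1, "dy": 0, "dz": -0.75, "wx": 0, "wy": 0, "wz": 0, "claw": 70}, {"dx": -0.1, "dy": 0, "dz": -1, "wx": 0, "wy": 0, "wz": 0, "claw": 70}, {"dx": -0.1, "dy": 0, "dz": -1, "wx": 0, "wy": 0, "wz": 0, "claw": 70}]}}

```text
clock: 17.3
tool_pos: [0.5142, 0.0865, 0.0851]
eef_rot: [-0.006, 0.961, 0.001, 0.276]
contact_force: [0.1, -0.0, -0.6]
opening: 0.793
finger_force: 0.0
```

```bash
python3 - <<'E'
from h import *
need([.487,.10,.155],0.9,32)
need([.487,.10,.28],rot=R.from_quat([.698,.716,0,0]))
E
```

```text
pos [0.5142 0.0865 0.0851] d [-0.177  0.172 -0.921] w [-0.001  0.    -0.001] q [-0.27  0.91 -0.18  2.51  2.72  0.86 -1.53] F [ 0.1 -0.  -0.6]
pos [0.5142 0.0865 0.0851] d [-1.007  0.17  -2.245] w [0.138 0.141 0.482] q [-0.27  0.91 -0.18  2.51  2.72  0.86 -1.53] F [ 0.1 -0.  -0.6]
```

>>> {"fn": "step_arm", "kwargs": {"motion": [{"dx": -0.05, "dy": 0, "dz": -0.2, "wx": 0, "wy": 0, "wz": 0, "claw": 70}, {"dx": -0.1, "dy": 0, "dz": -0.45, "wx": 0, "wy": 0, "wz": 0, "claw": 70}, {"dx": -0.15, "dy": 0, "dz": -0.7, "wx": 0, "wy": 0, "wz": 0, "claw": 70}, {"dx": -0.18, "dy": 0, "dz": -0.92, "wx": 0, "wy": 0, "wz": 0, "claw": 70}, {"dx": -0.18, "dy": 0, "dz": -0.92, "wx": 0, "wy": 0, "wz": 0, "claw": 30}]}}

```text
clock: 17.8
tool_pos: [0.4888, 0.0863, 0.1545]
eef_rot: [-0.005, 0.961, 0.001, 0.277]
contact_force: [0.1, 0.1, 0.5]
opening: 0.724
finger_force: 0.0
```

>>> {"fn": "step_arm", "kwargs": {"motion": [{"dx": -0.1, "dy": 0, "dz": -0.16, "wx": 0, "wy": 0, "wz": 0, "claw": 30}, {"dx": -0.25, "dy": 0, "dz": -0.4, "wx": 0, "wy": 0, "wz": 0, "claw": 30}, {"dx": -0.4, "dy": 0, "dz": -0.64, "wx": 0, "wy": 0, "wz": 0, "claw": 30}, {"dx": -0.53, "dy": 0, "dz": -0.85, "wx": 0, "wy": 0, "wz": 0, "claw": 30}, {"dx": -0.53, "dy": 0, "dz": -0.85, "wx": 0, "wy": 0, "wz": 0, "claw": 30}]}}

```text
clock: 18.3
tool_pos: [0.4904, 0.0866, 0.2348]
eef_rot: [-0.005, 0.96, 0.001, 0.278]
contact_force: [0.0, -0.1, -0.2]
opening: 0.337
finger_force: 0.0
```

```bash
python3 - <<'E'
from h import *
need([.5253,.10,.255],rot=R.from_quat([.700,.714,0,0]))
p,z=snap('top','top2'); np.savez('top2.npz',p=p,z=z)
E
```

```text
pos [0.4904 0.0866 0.2348] d [-0.505  0.164  0.021] w [0.14  0.141 0.482] q [-0.38  0.47 -0.03  2.47  2.54  0.4  -1.34] F [ 0.  -0.1 -0.2]
```

>>> {"fn": "step_arm", "kwargs": {"motion": [{"dx": -0.1, "dy": 0, "dz": -0.16, "wx": 0.012, "wy": 0.012, "wz": 0.043, "claw": 30}, {"dx": -0.2, "dy": 0, "dz": -0.3, "wx": 0.025, "wy": 0.025, "wz": 0.086, "claw": 30}, {"dx": -0.2, "dy": 0, "dz": -0.3, "wx": 0.037, "wy": 0.037, "wz": 0.13, "claw": 30}, {"dx": -0.2, "dy": 0, "dz": -0.3, "wx": 0.05, "wy": 0.05, "wz": 0.173, "claw": 30}, {"dx": -0.2, "dy": 0, "dz": -0.3, "wx": 0.063, "wy": 0.063, "wz": 0.216, "claw": 30}, {"dx": -0.2, "dy": 0, "dz": -0.3, "wx": 0.075, "wy": 0.076, "wz": 0.26, "claw": 30}, {"dx": -0.2, "dy": 0, "dz": -0.3, "wx": 0.088, "wy": 0.088, "wz": 0.303, "claw": 30}, {"dx": -0.2, "dy": 0, "dz": -0.3, "wx": 0.1, "wy": 0.1, "wz": 0.345, "claw": 30}]}}

```text
clock: 19.15
tool_pos: [0.4882, 0.0853, 0.2593]
eef_rot: [0.311, 0.931, -0.008, 0.19]
contact_force: [-0.1, -0.5, 0.0]
opening: 0.341
finger_force: 0.0
```

```bash
python3 - <<'E'
from h import *
need([.5253,.10,.255],rot=R.from_quat([.700,.714,0,0]))
E
```

```text
pos [0.4882 0.0853 0.2593] d [-0.215  0.413  0.187] w [0.084 0.094 0.285] q [-0.48  0.41  0.05  2.22  0.84  0.34 -0.29] F [-0.1 -0.5  0. ]
```

>>> {"fn": "step_arm", "kwargs": {"motion": [{"dx": -0.05, "dy": 0.1, "dz": 0.02, "wx": 0.012, "wy": 0.013, "wz": 0.04, "claw": 30}, {"dx": -0.1, "dy": 0.2, "dz": 0.05, "wx": 0.024, "wy": 0.027, "wz": 0.081, "claw": 30}, {"dx": -0.15, "dy": 0.3, "dz": 0.1, "wx": 0.036, "wy": 0.04, "wz": 0.122, "claw": 30}, {"dx": -0.21, "dy": 0.41, "dz": 0.15, "wx": 0.048, "wy": 0.054, "wz": 0.163, "claw": 30}, {"dx": -0.21, "dy": 0.41, "dz": 0.18, "wx": 0.06, "wy": 0.067, "wz": 0.204, "claw": 30}, {"dx": -0.21, "dy": 0.41, "dz": 0.18, "wx": 0.072, "wy": 0.081, "wz": 0.245, "claw": 30}, {"dx": -0.21, "dy": 0.41, "dz": 0.18, "wx": 0.084, "wy": 0.094, "wz": 0.285, "claw": 30}, {"dx": -0.21, "dy": 0.41, "dz": 0.18, "wx": 0.084, "wy": 0.094, "wz": 0.285, "claw": 30}]}}

```text
clock: 19.95
tool_pos: [0.5268, 0.0987, 0.2558]
eef_rot: [0.7, 0.714, 0.002, -0.0]
contact_force: [0.3, 0.4, 0.6]
opening: 0.343
finger_force: 0.0
```

```bash
python3 - <<'E'
from h import *
need([.5253,.10,.1785],rot=R.from_quat([.700,.714,0,0]))
p,z=snap('top'); np.savez('top2.npz',p=p,z=z); s,_=snap('side')
c=cv2.resize(p[130:280,290:480,::-1],(500,395)); d=cv2.resize(s[120:300,240:375,::-1],(296,395)); cv2.imwrite('pics/re.png',np.hstack([c,d]))
# dish: depth points inside bay
K,D,T=cam('top'); vv,uu=np.mgrid[160:235,315:420]; vv,uu=vv.ravel(),uu.ravel(); o,r=ray('top',np.c_[uu,vv]); P=o+r*z[vv,uu][:,None]
m=(P[:,2]>.0)&(P[:,2]<.03)&(P[:,0]>.51)&(P[:,0]<.6); print(m.sum(), np.percentile(P[m,2],[10,50,90]) if m.any() else '')
E
```

```text
pos [0.5268 0.0987 0.2558] d [ 0.014 -0.02   0.967] w [ 0.001 -0.001 -0.   ] q [-0.18  0.55 -0.14  1.82  0.1   0.78 -0.35] F [0.3 0.4 0.6]
1674 [0.001479   0.00483767 0.0178273 ]
```

View pics/re.png

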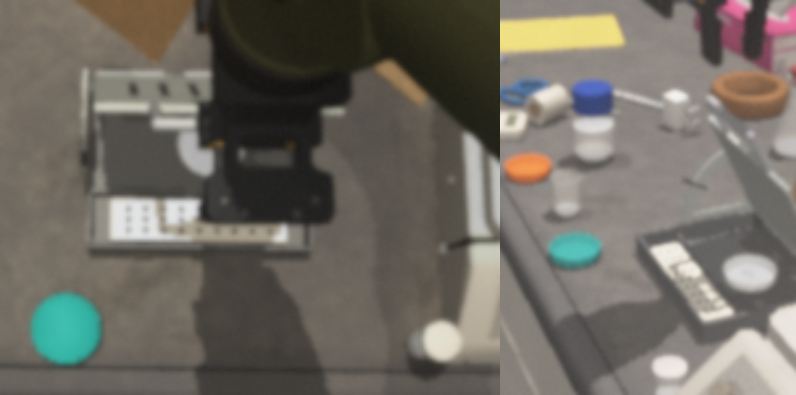

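The dish lies flat in the rear bay at side crop (750,272). Its top reads 17.8 mm, which is 4 + 14 mm. The vial, beaker and bottle are in place. I'll regrip the bar.

>>> {"fn": "step_arm", "kwargs": {"motion": [{"dx": 0.01, "dy": -0.02, "dz": 0.2, "wx": 0, "wy": 0, "wz": 0, "claw": 30}, {"dx": 0.01, "dy": -0.02, "dz": 0.4, "wx": 0, "wy": 0, "wz": 0, "claw": 30}, {"dx": 0.01, "dy": -0.02, "dz": 0.6, "wx": 0, "wy": 0, "wz": 0, "claw": 30}, {"dx": 0.01, "dy": -0.02, "dz": 0.8, "wx": 0, "wy": 0, "wz": 0, "claw": 30}, {"dx": 0.01, "dy": -0.02, "dz": 0.96, "wx": 0, "wy": 0, "wz": 0, "claw": 30}, {"dx": 0.01, "dy": -0.02, "dz": 0.96, "wx": 0, "wy": 0, "wz": 0, "claw": 30}], "force": 20}}

```text
clock: 20.65
tool_pos: [0.5235, 0.1025, 0.1794]
eef_rot: [0.697, 0.717, 0.002, -0.0]
contact_force: [-0.3, 0.4, 0.3]
opening: 0.337
finger_force: 0.0
```

>>> {"fn": "step_arm", "kwargs": {"motion": [{"dx": 0, "dy": 0, "dz": 0, "wx": 0, "wy": 0, "wz": 0, "claw": 0}, {"dx": 0, "dy": 0, "dz": 0, "wx": 0, "wy": 0, "wz": 0, "claw": 0}, {"dx": 0, "dy": 0, "dz": 0, "wx": 0, "wy": 0, "wz": 0, "claw": 0}, {"dx": 0, "dy": 0, "dz": 0, "wx": 0, "wy": 0, "wz": 0, "claw": 0}]}}

```text
clock: 21.05
tool_pos: [0.5254, 0.1023, 0.182]
eef_rot: [0.699, 0.715, 0.004, 0.001]
contact_force: [-2.7, -0.2, 4.0]
opening: 0.107
finger_force: 20.0
```

>>> {"fn": "step_arm", "kwargs": {"motion": [{"dx": 0, "dy": -0.08, "dz": 0.04, "wx": 0, "wy": 0, "wz": 0, "claw": 0}, {"dx": 0, "dy": -0.18, "dz": 0.095, "wx": 0, "wy": 0, "wz": 0, "claw": 0}, {"dx": 0, "dy": -0.35, "dz": 0.2, "wx": 0, "wy": 0, "wz": 0, "claw": 0}, {"dx": 0, "dy": -0.51, "dz": 0.325, "wx": 0, "wy": 0, "wz": 0, "claw": 0}, {"dx": 0, "dy": -0.657, "dz": 0.46, "wx": 0, "wy": 0, "wz": 0, "claw": 0}, {"dx": 0, "dy": -0.794, "dz": 0.61, "wx": 0, "wy": 0, "wz": 0, "claw": 0}, {"dx": 0, "dy": -0.869, "dz": 0.705, "wx": 0, "wy": 0, "wz": 0, "claw": 0}, {"dx": 0, "dy": -0.869, "dz": 0.705, "wx": 0, "wy": 0, "wz": 0, "claw": 0}]}}

```text
clock: 21.85
tool_pos: [0.4565, 0.102, 0.1241]
eef_rot: [0.698, 0.716, 0.005, 0.001]
contact_force: [-0.8, 4.0, -1.7]
opening: 0.1
finger_force: 20.0
```

```bash
python3 - <<'E'
from h import *
s=get_state(); need([.5254-.082,s['tool_pos'][1],.182-.0752],rot=R.from_quat(s['eef_rot']))
E
```

```text
pos [0.4565 0.102  0.1241] d [ 0.003 -0.165  0.215] w [0. 0. 0.] q [-0.27  0.69 -0.07  2.14  0.15  0.3  -0.45] F [-0.8  4.  -1.7]
```

>>> {"fn": "step_arm", "kwargs": {"motion": [{"dx": 0, "dy": -0.03, "dz": 0.04, "wx": 0, "wy": 0, "wz": 0, "claw": 0}, {"dx": 0, "dy": -0.07, "dz": 0.09, "wx": 0, "wy": 0, "wz": 0, "claw": 0}, {"dx": 0, "dy": -0.12, "dz": 0.15, "wx": 0, "wy": 0, "wz": 0, "claw": 0}, {"dx": 0, "dy": -0.165, "dz": 0.215, "wx": 0, "wy": 0, "wz": 0, "claw": 0}, {"dx": 0, "dy": -0.165, "dz": 0.215, "wx": 0, "wy": 0, "wz": 0, "claw": 0}, {"dx": 0, "dy": -0.165, "dz": 0.215, "wx": 0, "wy": 0, "wz": 0, "claw": 0}]}}

```text
clock: 22.45
tool_pos: [0.4453, 0.1019, 0.107]
eef_rot: [0.698, 0.716, 0.006, 0.002]
contact_force: [0.8, 5.7, -2.8]
opening: 0.107
finger_force: 20.0
```

```bash
cat > ang.py <<'E'
from h import *
p,z=snap('top'); p=p.astype(int)
vv,uu=np.mgrid[150:212,328:404]; vv,uu=vv.ravel(),uu.ravel()
o,r=ray('top',np.c_[uu,vv]); P=o+r*z[vv,uu][:,None]
X=.5315+0*P[:,0]
m=(p[vv,uu].min(1)>100)&(P[:,2]>.045)&(P[:,2]<.14)&(P[:,0]>.485)&(P[:,0]<.59)
Q=P[m]; A=np.c_[Q[:,:2],np.ones(len(Q))]; w=abs(Q[:,2]-(.032+(.6035-Q[:,0])*np.tan(np.radians(30))))<.012
Q,A=Q[w],A[w]
for _ in range(4):
    c=np.linalg.lstsq(A,Q[:,2],rcond=None)[0]; e=Q[:,2]-A@c; k=abs(e)<.003; Q,A=Q[k],A[k]
print('n',len(Q),'std',e.std(),'tilt',np.degrees(np.arctan(np.hypot(c[0],c[1]))),'x-range',Q[:,0].min(),Q[:,0].max())
h=np.median(np.degrees(np.arctan2(Q[:,2]-.028,.6035-Q[:,0])-np.arcsin(.002/np.hypot(Q[:,2]-.028,.6035-Q[:,0]))));print('from hinge',h)
s=get_state();print(s['tool_pos'],s['contact_force'])
E
python3 ang.py
```

```text
n 1005 std 0.0012753589558006265 tilt 30.673631724715204 x-range 0.48500291095308234 0.5869625506746325
from hinge 31.914705122979566
[0.44529691 0.10187427 0.10704943] [ 0.10404474  6.29304935 -2.36173096]
```

>>> {"fn": "step_arm", "kwargs": {"motion": [{"dx": 0, "dy": -0.009, "dz": 0.015, "wx": 0, "wy": 0, "wz": 0, "claw": 0}, {"dx": 0, "dy": -0.018, "dz": 0.03, "wx": 0, "wy": 0, "wz": 0, "claw": 0}, {"dx": 0, "dy": -0.018, "dz": 0.03, "wx": 0, "wy": 0, "wz": 0, "claw": 0}, {"dx": 0, "dy": -0.018, "dz": 0.03, "wx": 0, "wy": 0, "wz": 0, "claw": 0}]}}

```text
clock: 22.9
tool_pos: [0.444, 0.1019, 0.1048]
eef_rot: [0.699, 0.716, 0.006, 0.002]
contact_force: [0.9, 5.7, -0.8]
opening: 0.1
finger_force: 20.0
```

```bash
python3 ang.py
```

```text
n 1008 std 0.0012252013611553619 tilt 29.86888431960636 x-range 0.4850164401989868 0.5849234680152426
from hinge 31.20153968568865
[0.44401716 0.10186148 0.10482653] [ 0.12833364  4.7290786  -0.37798319]
```

>>> {"fn": "step_arm", "kwargs": {"motion": [{"dx": 0, "dy": 0, "dz": 0, "wx": 0, "wy": 0, "wz": 0, "claw": 20}, {"dx": 0, "dy": 0, "dz": 0, "wx": 0, "wy": 0, "wz": 0, "claw": 30}, {"dx": 0, "dy": 0, "dz": 0, "wx": 0, "wy": 0, "wz": 0, "claw": 30}, {"dx": 0, "dy": 0, "dz": -0.15, "wx": 0, "wy": 0, "wz": 0, "claw": 30}, {"dx": 0, "dy": 0, "dz": -0.4, "wx": 0, "wy": 0, "wz": 0, "claw": 30}, {"dx": 0, "dy": 0, "dz": -0.7, "wx": 0, "wy": 0, "wz": 0, "claw": 30}, {"dx": 0, "dy": 0, "dz": -1, "wx": 0, "wy": 0, "wz": 0, "claw": 30}]}}

```text
clock: 23.65
tool_pos: [0.4411, 0.0992, 0.1853]
eef_rot: [0.699, 0.715, 0.003, 0.001]
contact_force: [0.9, -0.7, 0.3]
opening: 0.343
finger_force: 0.0
```

>>> {"fn": "step_arm", "kwargs": {"motion": [{"dx": 0.35, "dy": 0, "dz": -0.3, "wx": 0, "wy": 0, "wz": 0, "claw": 30}, {"dx": 0.7, "dy": 0, "dz": -0.6, "wx": 0, "wy": 0, "wz": 0, "claw": 30}, {"dx": 1, "dy": 0, "dz": -0.6, "wx": 0, "wy": 0, "wz": 0, "claw": 30}]}}

```text
clock: 23.95
tool_pos: [0.4408, 0.1811, 0.2357]
eef_rot: [0.699, 0.715, 0.007, 0.002]
contact_force: [1.7, -0.1, 0.2]
opening: 0.341
finger_force: 0.0
```

>>> {"fn": "step_arm", "kwargs": {"motion": [{"dx": 0.35, "dy": 0, "dz": 0, "wx": 0, "wy": 0, "wz": 0, "claw": 30}, {"dx": 0.7, "dy": 0, "dz": 0, "wx": 0, "wy": 0, "wz": 0, "claw": 30}, {"dx": 1, "dy": 0, "dz": 0, "wx": 0, "wy": 0, "wz": 0, "claw": 30}]}}

```text
clock: 24.25
tool_pos: [0.4373, 0.2605, 0.2333]
eef_rot: [0.699, 0.715, 0.004, 0.001]
contact_force: [0.1, 0.1, -0.5]
opening: 0.342
finger_force: 0.0
```

>>> {"fn": "step_arm", "kwargs": {"motion": [{"dx": 0.35, "dy": 0, "dz": 0, "wx": 0, "wy": 0, "wz": 0, "claw": 30}, {"dx": 0.7, "dy": 0, "dz": 0, "wx": 0, "wy": 0, "wz": 0, "claw": 30}, {"dx": 1, "dy": 0, "dz": 0, "wx": 0, "wy": 0, "wz": 0, "claw": 30}, {"dx": 1, "dy": 0, "dz": 0, "wx": 0, "wy": 0, "wz": 0, "claw": 30}]}}

```text
clock: 24.65
tool_pos: [0.4347, 0.3432, 0.2334]
eef_rot: [0.697, 0.717, 0.005, 0.0]
contact_force: [0.1, 0.6, 0.6]
opening: 0.345
finger_force: 0.0
```

```bash
python3 ang.py; python3 - <<'E'
from h import *
p,z=snap('top'); s,_=snap('side')
K,D,T=cam('top')
# bar top height: bright px on rows 215-240
o,r=ray('top',[(u,v) for v in range(205,245) for u in range(352,390)]); zz=z[205:245,352:390].ravel(); P=o+r*zz[:,None]
m=(P[:,2]>.10)&(P[:,2]<.15)&(P[:,0]<.465); q=P[m]; print('bar',len(q),q[:,0].mean(),np.percentile(q[:,2],[25,50,75,90]))
c=cv2.resize(p[130:280,190:480,::-1],(800,414)); cv2.imwrite('pics/end.png',c)
E
```

```text
n 2699 std 0.001263661983950494 tilt 29.928231855719385 x-range 0.4850547371973847 0.5858685558821929
from hinge 31.149987668577094
[0.43512406 0.34047469 0.23334684] [-0.31905285 -1.49434703 -0.29614468]
bar 196 0.4444557064355432 [0.12413332 0.12533319 0.12627068 0.12723192]
```

View pics/end.png

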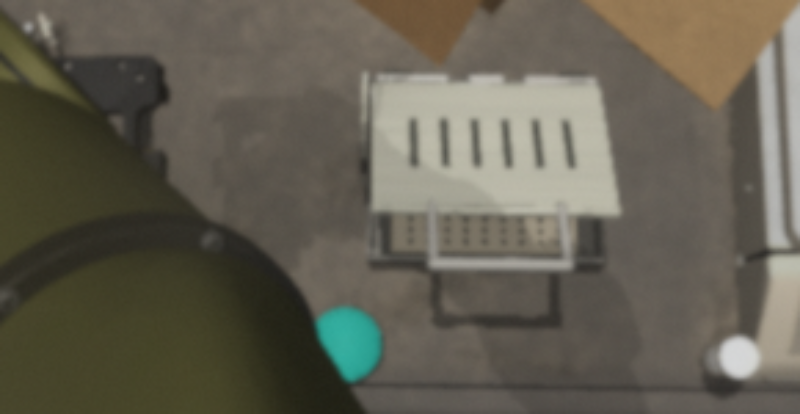

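The cover is at the 30° vent mark: the plane fit gives 29.9°, and the bar top reads 125.3 mm against an expected 125.5 mm. The vial at (738,357) is upright and the arm is clear. Handing in.

```bash
python3 -c "
from plant import workorder; print(workorder.finish_job())"
```

```text
the job is handed in; nothing more can be done
None
```

The job is handed in: the dish lies flat in the rear bay and the cover is at about 30° (29.9° measured) after being raised to its stop. At the last clear look (before the final fold) the beaker, bottle and vial were standing where they began; the last picture showed only the vial, still upright, because the arm hid the other two.

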